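# Tack an inlay under a bayonet UV lamp

## Robot

A 6-joint arm with a two-finger parallel gripper is mounted at the origin on a cart in front of the work surface, level with it; the furniture and walls round the work are solid. World frame = base frame: x ahead of the robot, y to its left, z up, the work surface at z = 0. Lengths are in m, angles in rad, forces in N, time in s.
With the tool pointing down it reaches from about 0.25 to 0.725 m from the base axis. Payload 9.7 kg.
Tool frame: the origin (TCP) lies midway between the tips of the shut fingers; the grasp point (between the pads) lies 19 mm behind it; z points along the fingers, y is the line along which they close (so a half turn about z gives the same grasp; the last joint's range is limited). The gripper opens to 85 mm and grips with 20 to 120 N. Pads are 22 mm wide; open, the fingers measure 114 mm over their backs; the gripper's body (76 mm by 85 mm) begins 54 mm behind the grasp point. The pads swing forward as they close: fully open they stand 13 mm farther back than shut.
Start: joints at [-1.19, 0.087, 0.176, 1.66, 0, 1.571], TCP at [0.204, -0.511, 0.231] pointing down, gripper open.
Joint ranges: [-3.13, 3.13], [-0.85, 1.81], [-1.15, 1.24], [-2.2, 2.28], [-1.44, 1.52], [-3.14, 3.14]. Speed limits (rad/s): [2.22, 2.22, 2.57, 3.14, 3.14, 3.14].

## Interface

Orientations are given as a unit quaternion [w, x, y, z].
In Python, from plant import robot gives the robot as it stands. The module is installed in compiled form; this text tells all that it offers.
- The arm moves only by the shell command python3 -m inch 'ROWS' [FORCE]. ROWS is JSON, a list that holds one entry, the list of rows, each a list of 7 numbers: the shift along the tool's x, y, z in m, then the turn, a rotation vector about the tool's x, y, z in rad, then the finger opening in m, from 0 to 0.0854. A call has 1 to 5 rows; each row shifts and turns the commanded pose from where the row before left it, along the tool's axes as they then stand; what a row does not reach is not made up. A row lasts 1/12 s, in which the tool goes at most 41.7 mm and 7.16 degrees, less where a joint would pass 70% of its speed; a pose out of reach is approached as far as the arm can. A call is refused whole if a number of a shift passes 0.0417 or a number of a turn 0.125, either way. A call with a gripper value outside its range is refused whole. The fingers move at their own pace and stop on an object; FORCE is the grip in N (left out, the last holds). Time passes only in rows, so rows that do not move let the fingers close. It gives the time, the measured TCP pose, the force, the opening and the grip force at its end, in the units of the state.
- robot.observe(): the state, without advancing time (a new reading comes with each control period).
- robot.capture(name): name is "scene" or "top" or "wrist"; returns (picture, depth): 384x512x3 uint8, blue, green, red; 384x512 float32, m along the optical axis (not along the pixel's ray), 0 where there is no reading.
- robot.get_calibration(name): a dict with "camera_matrix" (3x3 intrinsics, pixels), "dist" ([k1, k2, p1, p2, k3] as OpenCV has them; the pictures are not rectified), "camera_from_world" (4x4, takes a point from world to camera coordinates). Camera axes: x right, y up, looking along -z (the intrinsics and any distortion apply to the point x, -y, -z); pixel columns grow to the right and rows downward; lengths in m; the calibration is good to about 2 mm. A picture is of the moment at which its call begins: read the wrist's pose just before it. get_calibration takes no time and is no camera call; for the wrist camera it gives the pose at the moment of the call.
- robot.sign_off(): hands the job in; it is judged then, once.
The state is a dict: "time_s": time; "qpos": joint angles; "joint_vel": joint speeds; "joint_torque": joint torques, N m; "ee_pos": TCP position; "tool_rot": TCP orientation; "force": force on the tool from outside, world axes, zero at the start; "torque": the same for the moment, N m; "gripper_width": opening from 0.0 (shut) to 1.0 (fully open); "finger_force": force on a finger pad.
Only numpy, scipy, OpenCV 4.12 (cv2) and the standard library are available. Lean on these libraries where they do the work, as an engineer would, in place of code of your own. Each camera call takes 0.05 s, during which the arm holds its last target. There are 200 camera calls.

## Task

Tack the pearl dot in the small wooden block: seat the block, dot up, flat and square in the pocket of the UV curing pot, then lower the lamp head over it until its feet are down the pot's slots and its rim sits flush on the deck, and turn it clockwise to the orange half-way mark, without going on into the click that locks it on. The lamp burns only while it is held there against its return spring, so finish with the gripper still holding the lamp head at the half-way mark. Leave the rest of the bench as it is.

Things in the scene. Friction and masses are not known exactly. Their poses are not given: they have to be found in the camera images.
- inlay_block: The work piece: a light brown timber block, 55 x 60 x 50 mm (its x, y, z), 0.1 kg, with a white 18 mm pearl dot in its top face. Origin at the centre of its underside, z up; it starts dot up.
- curing_pot: The UV curing pot, fixed to the table: a round dark base, 157 mm across, with a flat pale metal deck 52 mm above the table and 6 mm thick. Origin at the centre of its underside, z up. In the middle of the deck is a dark round island (92 mm) with a rectangular pocket; round the island run three curved bayonet slots, alike, 120 degrees apart.
- pocket (a point): Centre of the floor of the pocket, 38 mm above the table; axes as the pot's. The pocket is 57.5 mm along x by 62.5 mm along y, 14 mm deep, its mouth chamfered by 1.5 mm. The block fits it one way or a half turn from that, and then stands 36 mm above the deck.
- deck (a point): Point on the pot's axis at the height of the deck, 52 mm above the table; axes as the pot's. The lamp head's origin comes here when it is in.
- entry (a point): Middle of the wide entry of the first slot, at deck height, on the pot's +x side; the others lie 120 and 240 degrees round. An entry is 46 to 64 mm from the pot's axis and 20 mm long, with a blue dot on the deck outside it; from it the slot runs clockwise (from above), 46 to 57 mm from the axis.
- half_mark (a point): The first slot's orange half-way line on the deck, 34 degrees clockwise of its blue dot and 69.5 mm from the pot's axis; every slot has one, and a red dot 64 degrees clockwise of the blue one, where the lamp head is locked. A sprung pawl clicks in there; it is first felt at about 49 degrees.
- lamp_head: The lamp head, loose, about 0.45 kg: a black finned dome, 122 mm across, its flat top 58 mm above its rim, open below (cavity 92 mm across, 46 mm deep). Origin on its axis in the plane of its rim, z up. It starts standing on its three feet, rim 16 mm above the table. When it is in the pot its rim lies on the deck.
- lamp_grip (a point): Point on the lamp head's axis in the bar grip on its top, 76 mm above its rim; axes as the lamp head's. The black bar is straight, 24 mm wide (along y), 86 mm long (along x) and 34 mm high, its top 92 mm above the rim.
- lamp_foot (a point): Underside of the first of three alike steel feet, at the lamp head's +x side, 54.5 mm from its axis, 16 mm below its rim; the others 120 and 240 degrees round, white ticks on rim and top above them. 12 mm wide, neck 49 to 55 mm from the axis, hook out to 60 mm from 8 mm below the rim. Any foot may go in any entry, with 4 mm to spare sideways and 3 mm in and out.
- switch_ring (a joint): Angle (rad, clockwise from above) of the ring under the pot's deck that the lamp's feet push round after 4 degrees of free play: 0 at rest; about 0.52 with the feet's ticks at the orange marks; about 0.78 where the pawl is first felt; 1.05 locked. A return spring pushes it back with about 0.25 N m at rest and 0.5 N m at the half-way mark.
- masking_tape: Bystander: roll of masking tape, 89 mm across, 25 mm high; origin at the centre of its underside.
- dark_offcut: Bystander: darker timber offcut, 50 x 70 x 45 mm, without a dot; origin at the centre of its underside.
- glue_bottle: Bystander: white glue bottle, 200 mm high; origin at the centre of its underside.
- spray_can: Bystander: blue spray can with a red cap, 54 mm across, 205 mm high; origin at the centre of its underside.
- mug: Bystander: green and white mug, 101 mm high; origin at the centre of its underside.
- block_plane: Bystander: block plane standing on its sole, 48 x 155 x 58 mm; origin at the centre of its underside.
- caliper: Bystander: vernier caliper lying flat, 210 mm long; origin at the centre of its underside.
- screwdriver: Bystander: screwdriver lying flat, 217 mm long; origin at the centre of its underside.

How it is judged:
By the outcome, as a careful person would: the job done as asked, in the order asked, and still so for the second after the job is handed in, while the arm keeps its last pose, push and grip.
It also fails if it takes over 64 s, if anything falls off the work surface, if the arm or the gripper's body presses on something with over 40 N, if the wrist force passes 120 N, or if a joint passes its speed limit or range.

## Working session

There is one attempt and no reset: what is moved stays moved. The work goes in short steps, Python scripts to look and compute and a shell command to move; the robot and the scene stay as the last step left them, time stands still between calls to the robot, and variables do not carry over. Pictures are saved under pics/ and viewed, at most 10 in all, crops included, and the job is handed in when it is done.

```bash
mkdir -p pics; python3 - <<'E'
from plant import robot
import cv2,numpy as np
s=robot.observe();print(s)
for n in("top","scene"):
    p,d=robot.capture(n);cv2.imwrite(f"pics/{n}0.png",p);np.save(f"{n}0.npy",d)
    c=robot.get_calibration(n);print(n,c)
E
```

```text
{'time_s': 0.0, 'qpos': array([-1.18999112e+00,  8.74432916e-02,  1.75113115e-01,  1.65979938e+00,
        1.72700264e-05,  1.57078486e+00]), 'joint_vel': array([ 1.28265452e-04, -4.30936941e-04, -8.80200623e-06,  6.41412579e-04,
       -2.98095285e-04, -3.20811113e-04]), 'joint_torque': array([ 3.10626899e-05, -5.20400906e+01,  4.64795709e+01,  1.66955462e-02,
       -6.55769804e-05, -9.64848510e-06]), 'ee_pos': array([ 0.20433375, -0.51037878,  0.23058151]), 'tool_rot': array([-6.56204780e-04,  9.81926818e-01,  1.89259819e-01, -1.17677353e-04]), 'force': array([ 0.16329269, -0.31925798,  0.5384387 ]), 'torque': array([-0.00913703,  0.02921729,  0.06540497]), 'finger_force': 0.0, 'gripper_width': 0.99978934295649}
top {'camera_matrix': array([[414.32275437,   0.        , 260.52678464],
       [  0.        , 414.32275437, 191.2304501 ],
       [  0.        ,   0.        ,   1.        ]]), 'dist': array([0.00472631, 0.        , 0.        , 0.        , 0.        ]), 'camera_from_world': array([[-0.0230563 , -0.99957828,  0.01765388,  0.01176278],
       [ 0.99228637, -0.02072951,  0.1222213 , -0.62794999],
       [-0.1218038 ,  0.02033568,  0.99234585, -1.51055939],
       [ 0.        ,  0.        ,  0.        ,  1.        ]])}
scene {'camera_matrix': array([[367.23261733,   0.        , 249.89671622],
       [  0.        , 367.23261733, 197.68988225],
       [  0.        ,   0.        ,   1.        ]]), 'dist': array([-0.08586307,  0.        ,  0.        ,  0.        ,  0.        ]), 'camera_from_world': array([[-0.4573328 , -0.88927519,  0.00602918,  0.2832424 ],
       [ 0.53146499, -0.26787125,  0.80361058, -0.38887435],
       [-0.7130159 ,  0.37072177,  0.59512494, -0.97593366],
       [ 0.        ,  0.        ,  0.        ,  1.        ]])}
```

```bash
python3 - <<'E'
import cv2
p=cv2.imread("pics/top0.png");cv2.imwrite("pics/top0b.png",cv2.resize(p,(800,600),interpolation=cv2.INTER_CUBIC))
E
```

```text
(no output)
```

View pics/top0b.png

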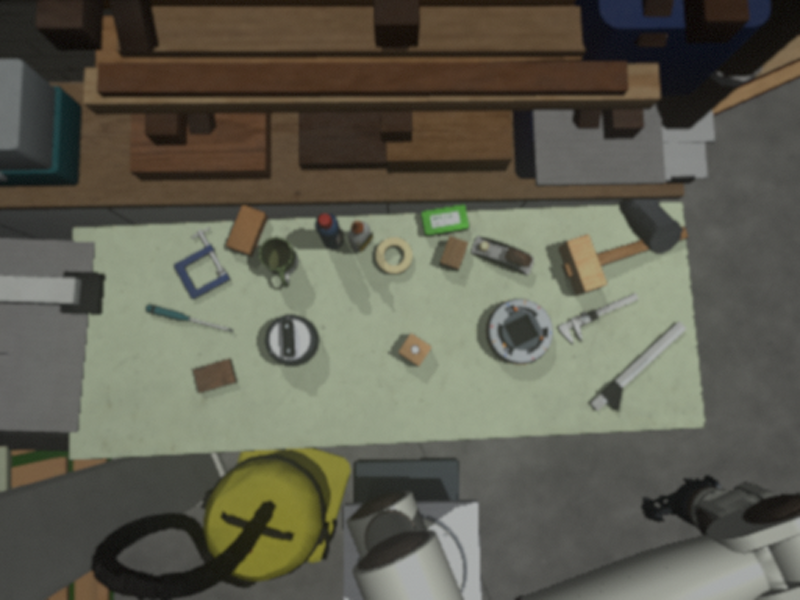

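View pics/scene0.png

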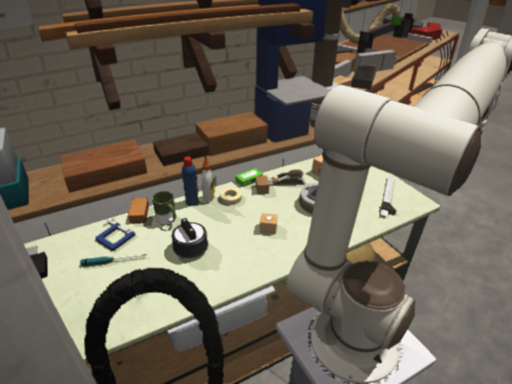

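The top view (800×600) shows the block at (415,350), the lamp head at (292,340) and the pot at (520,331). The bar looks nearly along world x.

```bash
cat > h.py <<'E'
from plant import robot
import cv2,numpy as np
from scipy.spatial.transform import Rotation as R
def ray(c,uv):
    xy=cv2.undistortPoints(np.array(uv,float).reshape(-1,1,2),c["camera_matrix"],c["dist"])[:,0]
    T=np.linalg.inv(c["camera_from_world"])
    d=np.c_[xy[:,0],-xy[:,1],-np.ones(len(xy))]@T[:3,:3].T
    return T[:3,3],d
def atz(c,uv,z):
    o,d=ray(c,uv); return o+d*((z-o[2])/d[:,2])[:,None]
def tool():
    s=robot.observe();w,x,y,z=s["tool_rot"];return s,R.from_quat([x,y,z,w])
def go(p,yaw=None):
    """shift in tool axes to TCP p, pointing down w/ tool x at world yaw (mod pi)"""
    s,r=tool();m=r.as_matrix()
    print("t",round(s["time_s"],2),"pos",s["ee_pos"].round(4),"xyaw",np.degrees(np.arctan2(m[1,0],m[0,0])).round(2),"tilt",m[2].round(4),"F",s["force"].round(1),"j6",s["qpos"][5].round(3))
    print("shift",(m.T@(np.array(p)-s["ee_pos"])).round(4))
    if yaw is not None:
        for y in(yaw,yaw+np.pi):
            t=R.from_matrix(np.array([[np.cos(y),np.sin(y),0],[np.sin(y),-np.cos(y),0],[0,0,-1]]).T)
            print("rotvec",(r.inv()*t).as_rotvec().round(4))
def snap(name,f):
    c=robot.get_calibration(name);p,d=robot.capture(name);cv2.imwrite(f"pics/{f}.png",p);np.savez(f+".npz",d=d,**c);return c,p,d
E
python3 - <<'E'
from h import *
c=robot.get_calibration("top");k=512/800
for n,uv,z in(("dot",(415,350),.05),("lampgrip",(289,337),.108),("pot",(521,330),.052),("plane",(503,254),.05),("offcut2",(215,376),.03),("can",(330,230),.2),("offcut",(453,252),.045)):
    print(n,atz(c,[np.array(uv)*k],z).round(3))
for q in((283,318),(288,357)): print("bar end",atz(c,[np.array(q)*k],.108).round(3))
for q in((417,335),(430,349),(414,365),(401,350)): print("blk",atz(c,[np.array(q)*k],.05).round(3))
w=robot.get_calibration("wrist");s,r=tool();T=np.linalg.inv(w["camera_from_world"])
print(w["camera_matrix"],w["dist"],"cam in tool",r.inv().apply(T[:3,3]-s["ee_pos"]),"\n",r.as_matrix().T@T[:3,:3])
go([.3,-.03,.2],0)
E
```

```text
dot [[ 0.505 -0.018  0.05 ]]
lampgrip [[0.538 0.268 0.108]]
pot [[ 0.546 -0.269  0.052]]
plane [[ 0.73  -0.235  0.05 ]]
offcut2 [[0.455 0.455 0.03 ]]
can [[0.762 0.165 0.2  ]]
offcut [[ 0.738 -0.115  0.045]]
bar end [[0.582 0.282 0.108]]
bar end [[0.493 0.271 0.108]]
blk [[ 0.54  -0.023  0.05 ]]
blk [[ 0.506 -0.053  0.05 ]]
blk [[ 0.47  -0.014  0.05 ]]
blk [[0.506 0.015 0.05 ]]
[[329.01189164   0.         253.60958934]
 [  0.         329.01189164 189.49456461]
 [  0.           0.           1.        ]] [-0.08300469  0.          0.          0.          0.        ] cam in tool [ 0.07308141  0.00021397 -0.14181063] 
 [[-3.14725886e-04  9.57059782e-01  2.89890452e-01]
 [ 9.99999681e-01  8.82474218e-05  7.94326704e-04]
 [ 7.34636057e-04  2.89890610e-01 -9.57059504e-01]]
t 0.1 pos [ 0.2043 -0.5104  0.2307] xyaw 21.82 tilt [-0.     -0.0012 -1.    ] F [-0.2 -0.4  0.4] j6 1.571
shift [ 0.2674 -0.4104  0.0311]
rotvec [-1.200e-03  2.000e-04  3.808e-01]
rotvec [-3.0000e-04 -1.6000e-03 -2.7608e+00]
```

```bash
python3 -m inch '[[[0.039,-0.008,-0.003,0,0,0,0.085],[0.039,-0.008,-0.003,0,0,0,0.085],[0.039,-0.008,-0.003,0,0,0,0.085],[0.039,-0.008,-0.003,0,0,0,0.085],[0.039,-0.008,-0.003,0,0,0,0.085]]]'
python3 -m inch '[[[0.039,-0.008,-0.003,0,0,0,0.085],[0.039,-0.008,-0.003,0,0,0,0.085],[0.039,-0.008,-0.003,0,0,0,0.085],[0.039,-0.008,-0.003,0,0,0,0.085],[0.039,-0.008,-0.003,0,0,0,0.085]]]'
python3 -m inch '[[[0.039,-0.008,-0.003,0,0,0.095,0.085],[0,0,0,0,0,0.095,0.085],[0,0,0,0,0,0.095,0.085],[0,0,0,0,0,0.095,0.085],[0,0,0,0,0,0,0.085]]]'
python3 - <<'E'
from h import *
go([.57,-.27,.26],0)
c,p,d=snap("wrist","pot1")
cv2.imwrite("pics/pot1b.png",cv2.resize(p,(800,600),interpolation=cv2.INTER_CUBIC))
E
```

```text
time_s: 0.52
ee_pos: [0.3717, -0.3997, 0.2462]
tool_rot: [-0.0, 0.982, 0.189, -0.0]
force: [0.9, -0.5, -0.5]
gripper_width: 0.998
finger_force: 0.0
time_s: 0.93
ee_pos: [0.5381, -0.2899, 0.2611]
tool_rot: [-0.0, 0.982, 0.189, -0.0]
force: [0.7, -0.9, 0.4]
gripper_width: 0.996
finger_force: 0.0
time_s: 1.35
ee_pos: [0.5702, -0.2691, 0.2636]
tool_rot: [-0.0, 1.0, -0.001, -0.001]
force: [0.1, 0.3, 0.2]
gripper_width: 0.997
finger_force: 0.0
t 1.35 pos [ 0.5702 -0.2691  0.2636] xyaw -0.16 tilt [-1.1e-03 -5.0e-04 -1.0e+00] F [0.1 0.3 0.2] j6 2.703
shift [-0.0002  0.0009  0.0036]
rotvec [-0.0005  0.0011 -0.0028]
rotvec [1.8000e-03 8.0000e-04 3.1388e+00]
```

View pics/pot1b.png

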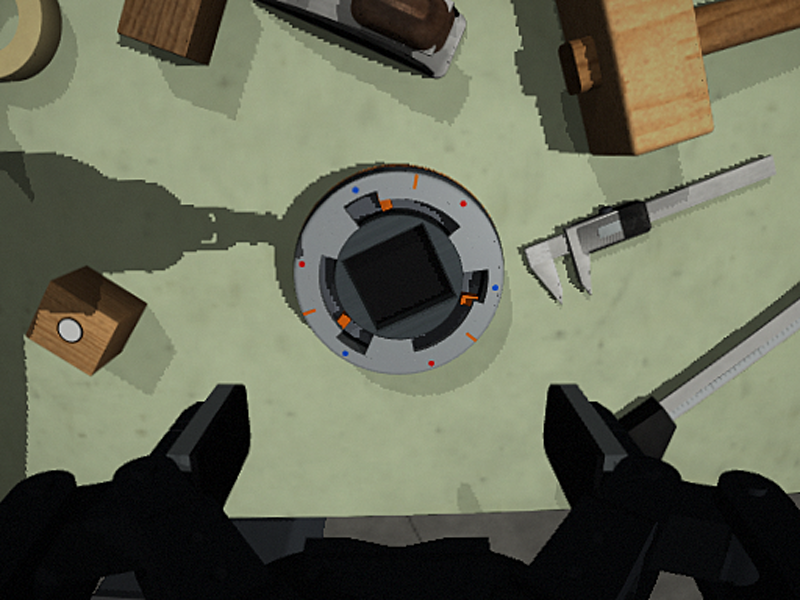

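The pot is in view: blue dots at (355,190), (495,288) and (346,354), red at (463,203), (431,363) and (302,264), and orange lines at (416,181), (471,337) and (309,312). The block's dot is at (70,330), with top corners around (87,267), (33,318), (97,375) and (147,304).

```bash
cat >> h.py <<'E'
def cent(p,uv800,rad=7):
    """subpixel centroid of saturated colour near a pick in the 800x600 view"""
    u,v=np.array(uv800)*.64; hsv=cv2.cvtColor(p,cv2.COLOR_BGR2HSV).astype(float)
    vv,uu=np.mgrid[:384,:512]; w=((uu-u)**2+(vv-v)**2<rad**2)*np.clip(hsv[...,1]-90,0,None)*(hsv[...,2]>60)
    return (uu*w).sum()/w.sum(),(vv*w).sum()/w.sum()
def fitpot(c,p,B,Rd,O):
    from scipy.optimize import least_squares
    uv=[cent(p,q) for q in B+Rd+O]; P=atz(c,uv,.052)[:,:2]
    off=np.radians([0]*3+[-64]*3+[-34]*3+np.array([0,-120,-240]*3))  # lists in clockwise order
    def f(x):
        r=np.r_[[x[3]]*6,[.0695]*3]; return (P-np.c_[x[0]+r*np.cos(x[2]+off),x[1]+r*np.sin(x[2]+off)]).ravel()
    a0=np.arctan2(*(P[0]-P[:3].mean(0))[::-1])
    s=least_squares(f,[*P[:3].mean(0),a0,.07]);print("pot",s.x[:2].round(4),"blue0 deg",np.degrees(s.x[2]).round(2),"r",s.x[3].round(4),"res mm",(s.fun*1e3).round(1))
    return s.x
E
python3 - <<'E'
from h import *
z=np.load("pot1.npz");c={k:z[k] for k in z};p=cv2.imread("pics/pot1.png")
fitpot(c,p,[(355,190),(495,288),(346,354)],[(463,203),(431,363),(302,264)],[(416,181),(471,337),(309,312)])
A=np.array([(415,224),(456,295),(378,328),(342,263)])*.64
P=atz(c,A,.052)[:,:2];print(P.round(4),P.mean(0))
for i in range(4):
    e=P[(i+1)%4]-P[i];print(np.linalg.norm(e).round(4),np.degrees(np.arctan2(e[1],e[0])).round(1))
P=atz(c,np.array([(87,267),(33,318),(97,375),(147,304),(70,330)])*.64,.05)[:,:2];print(P.round(4))
d=z["d"]
for u,v in[(70,330),(110,320),(400,180),(330,330)]:print(d[int(v*.64),int(u*.64)])
E
```

```text
pot [ 0.5488 -0.2704] blue0 deg 24.62 r 0.0694 res mm [-0.2  0.3  0.3 -0.  -0.3 -0.2 -0.1 -0.2  0.   0.1  0.2 -0.1 -0.1 -0.2
 -0.   0.2  0.1  0.2]
[[ 0.588  -0.2822]
 [ 0.5367 -0.312 ]
 [ 0.5116 -0.2557]
 [ 0.5605 -0.2309]] [ 0.54921836 -0.27019778]
0.0593 -149.8
0.0617 114.0
0.0548 26.8
0.0582 -61.8
[[ 0.5583 -0.0421]
 [ 0.5186  0.0101]
 [ 0.4713 -0.034 ]
 [ 0.5298 -0.0842]
 [ 0.5089 -0.0189]]
0.3782271
0.3776232
0.34692395
0.3776003
```

```bash
python3 -m inch '[[[-0.009,-0.036,0.009,0,0,0,0.085],[-0.009,-0.036,0.009,0,0,0,0.085],[-0.009,-0.036,0.009,0,0,0,0.085],[-0.009,-0.036,0.009,0,0,0,0.085],[-0.009,-0.036,0.009,0,0,0,0.085]]]' >/dev/null
python3 -m inch '[[[-0.009,-0.036,0.009,0,0,0,0.085],[-0.009,-0.036,0.009,0,0,-0.116,0.085],[0,0,0,0,0,-0.116,0.085],[0,0,0,0,0,-0.116,0.085],[0,0,0,0,0,-0.116,0.085]]]' >/dev/null
python3 -m inch '[[[0,0,0,0,0,-0.116,0.085],[0,0,0,0,0,-0.116,0.085],[0,0,0,0,0,0,0.085]]]'
python3 - <<'E'
from h import *
go([.507,-.018,.2],.7)
c,p,d=snap("wrist","blk1")
cv2.imwrite("pics/blk1b.png",cv2.resize(p,(800,600),interpolation=cv2.INTER_CUBIC))
E
```

```text
time_s: 2.48
ee_pos: [0.5066, -0.0176, 0.2012]
tool_rot: [-0.0, 0.938, 0.345, -0.0]
force: [0.3, -0.3, 0.3]
gripper_width: 0.994
finger_force: 0.0
t 2.48 pos [ 0.5066 -0.0176  0.2012] xyaw 40.4 tilt [-0.e+00 -1.e-04 -1.e+00] F [ 0.3 -0.3  0.3] j6 2.402
shift [0.0001 0.0005 0.0012]
rotvec [-0.0001  0.      0.0051]
rotvec [-1.0000e-04 -1.0000e-04 -3.1365e+00]
```

View pics/blk1b.png

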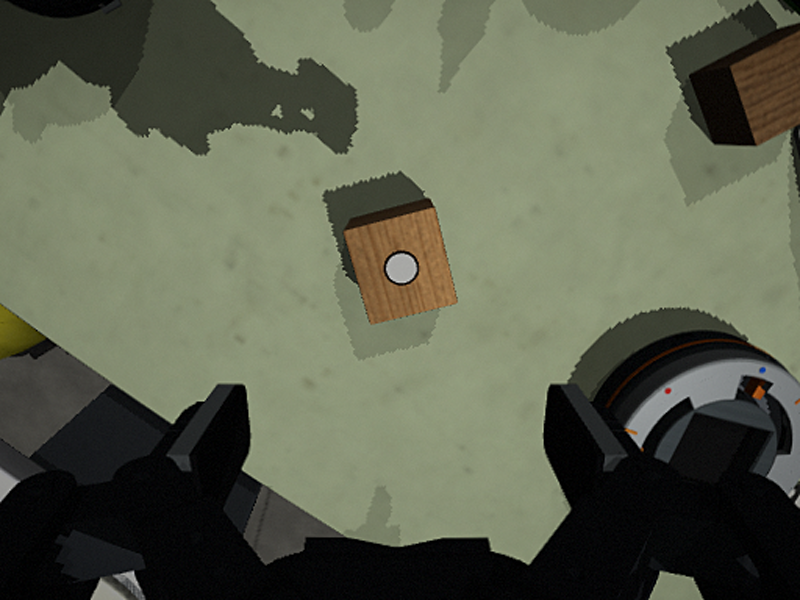

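The block's top face has corners (346,231), (433,207), (457,303) and (371,324), with the dot at (401,267).

```bash
python3 - <<'E'
from h import *
z=np.load("blk1.npz");c={k:z[k] for k in z}
P=atz(c,np.array([(346,231),(433,207),(457,303),(371,324),(401,267)])*.64,.05)[:,:2]
for i in range(4):
    e=P[(i+1)%4]-P[i];print(np.linalg.norm(e).round(4),np.degrees(np.arctan2(e[1],e[0])).round(1))
print(P[:4].mean(0),P[4])
b=P[:4].mean(0);yaw=np.radians(53.7)
go([*b,.022],yaw)
E
```

```text
0.0516 -34.2
0.0592 -124.4
0.0534 144.9
0.0584 53.8
[ 0.50992079 -0.01873881] [ 0.50985521 -0.01816617]
t 2.53 pos [ 0.5066 -0.0177  0.2013] xyaw 39.95 tilt [ 0.  0. -1.] F [0.5 0.1 0.1] j6 2.41
shift [0.0018 0.0029 0.1793]
rotvec [ 0.     -0.     -0.2401]
rotvec [-0.     -0.      2.9015]
```

```bash
python3 -m inch '[[[0.002,0.0025,0.02,0,0,-0.09,0.085],[0,0,0.03,0,0,-0.09,0.085],[0,0,0.035,0,0,-0.083,0.085],[0,0,0.035,0,0,0,0.085],[0,0,0.035,0,0,0,0.085]]]' >/dev/null
python3 -m inch '[[[0,0,0.015,0,0,0,0.085],[0,0,0.009,0,0,0,0.085],[0,0,0,0,0,0,0.04],[0,0,0,0,0,0,0.04],[0,0,0,0,0,0,0.04]]]' 50
python3 -m inch '[[[0,0,0,0,0,0,0.04],[0,0,0,0,0,0,0.04],[0,0,0,0,0,0,0.04],[0,0,0,0,0,0,0.04]]]'
python3 - <<'E'
from h import *
go([.5488,-.2704,.15],np.radians(114.6))
E
```

```text
time_s: 3.37
ee_pos: [0.5111, -0.0183, 0.0243]
tool_rot: [0.001, 0.887, 0.461, 0.001]
force: [-1.4, 0.2, 0.5]
gripper_width: 0.634
finger_force: 53.8
time_s: 3.7
ee_pos: [0.5111, -0.0182, 0.0241]
tool_rot: [0.001, 0.887, 0.462, 0.001]
force: [-0.9, -0.2, 7.5]
gripper_width: 0.635
finger_force: 54.8
t 3.7 pos [ 0.5111 -0.0182  0.0241] xyaw 54.97 tilt [ 0.0017  0.0026 -1.    ] F [-0.9 -0.2  7.5] j6 2.146
shift [-0.1847  0.1759 -0.1257]
rotvec [ 3.2000e-03 -1.0000e-04 -1.0407e+00]
rotvec [-2.0000e-04 -3.7000e-03  2.1009e+00]
```

```bash
python3 -m inch '[[[0,0,-0.02,0,0,0,0.04],[0,0,-0.035,0,0,0,0.04],[-0.0264,0.0251,-0.035,0,0,0,0.04],[-0.0264,0.0251,-0.03,0,0,0,0.04],[-0.0264,0.0251,0,0,0,0,0.04]]]' >/dev/null
python3 -m inch '[[[-0.0264,0.0251,0,0,0,0,0.04],[-0.0264,0.0251,0,0,0,0,0.04],[-0.0264,0.0251,0,0,0,0,0.04],[-0.0264,0.0251,0,0,0,-0.115,0.04],[0,0,0,0,0,-0.115,0.04]]]' >/dev/null
python3 -m inch '[[[0,0,0,0,0,-0.115,0.04],[0,0,0,0,0,-0.115,0.04],[0,0,0,0,0,-0.115,0.04],[0,0,0,0,0,-0.115,0.04],[0,0,0,0,0,-0.115,0.04]]]' >/dev/null
python3 -m inch '[[[0,0,0,0,0,-0.115,0.04],[0,0,0,0,0,-0.115,0.04],[0,0,0,0,0,0,0.04]]]'
python3 - <<'E'
from h import *
go([.5488,-.2704,.15],np.radians(114.6))
c,p,d=snap("wrist","in1")
cv2.imwrite("pics/in1b.png",cv2.resize(p,(800,600),interpolation=cv2.INTER_CUBIC))
E
```

```text
time_s: 5.2
ee_pos: [0.5463, -0.2598, 0.1331]
tool_rot: [0.0, 0.54, 0.841, 0.0]
force: [0.2, 0.0, -1.2]
gripper_width: 0.636
finger_force: 53.9
t 5.2 pos [ 0.5463 -0.2598  0.1331] xyaw 114.58 tilt [-4.e-04  3.e-04 -1.e+00] F [ 0.2  0.  -1.2] j6 0.698
shift [-0.0106 -0.0022 -0.0169]
rotvec [ 0.0003  0.0004 -0.0003]
rotvec [ 6.0000e-04 -5.0000e-04  3.1413e+00]
```

View pics/in1b.png

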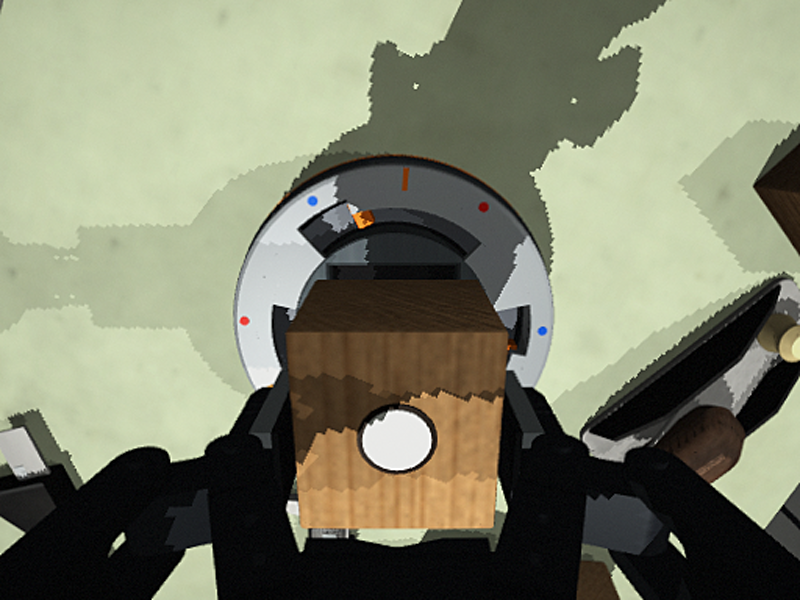

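Held block: top corners (288,332), (508,332), (496,527) and (302,528), with the dot at (397,440). Visible pot marks are blue (312,201) and (542,331), red (484,207) and (244,321), and orange (405,179).

```bash
python3 - <<'E'
from h import *
from scipy.optimize import least_squares
z=np.load("in1.npz");c={k:z[k] for k in z};p=cv2.imread("pics/in1.png")
P=atz(c,[cent(p,q) for q in [(312,201),(542,331),(484,207),(244,321),(405,179)]],.052)[:,:2]
a=np.radians([144.6,24.6,80.6,200.6,110.6])  # provisional angles
r=.0695
f=lambda x:(P-np.c_[x[0]+r*np.cos(a+x[2]),x[1]+r*np.sin(a+x[2])]).ravel()
s=least_squares(f,[.5488,-.2704,0]);print("pot",s.x[:2],np.degrees(s.x[2]),(s.fun*1e3).round(1))
B=atz(c,np.array([(288,332),(508,332),(496,527),(302,528),(397,440)])*.64,.159)[:,:2]
print(B.round(4),B[:4].mean(0))
for i in range(4):
    e=B[(i+1)%4]-B[i];print(np.linalg.norm(e).round(4),np.degrees(np.arctan2(e[1],e[0])).round(1))
S,r_=tool();tgt=s.x[:2]-B[4]
print("tool shift (dot->pot)",r_.inv().apply([*tgt,0]),"dot-TCP tool",r_.inv().apply([*(B[4]-S["ee_pos"][:2]),0]))
E
```

```text
pot [ 0.54858113 -0.27036394] -0.1284140686119995 [-0.  -0.3 -0.4  0.3  0.1 -0.2  0.   0.4  0.3 -0.2]
[[ 0.5093 -0.244 ]
 [ 0.5577 -0.222 ]
 [ 0.5827 -0.2747]
 [ 0.5336 -0.2975]
 [ 0.5457 -0.2603]] [ 0.54583624 -0.2595252 ]
0.0532 24.5
0.0584 -64.6
0.0542 -155.1
0.0587 114.4
tool shift (dot->pot) [-1.03444939e-02 -1.53358806e-03  2.80986845e-06] dot-TCP tool [-2.00148226e-04 -7.40874686e-04 -1.43552204e-07]
```

```bash
python3 -m inch '[[[-0.0107,-0.0018,0.02,0,0,0.001,0.04],[0,0,0.02,0,0,0,0.04],[0,0,0.012,0,0,0,0.04],[0,0,0,0,0,0,0.04]]]'
python3 -m inch '[[[0,0,0.002,0,0,0,0.04],[0,0,0.002,0,0,0,0.04],[0,0,0.002,0,0,0,0.04]]]'
python3 -m inch '[[[0,0,0.001,0,0,0,0.04],[0,0,0,0,0,0,0.04]]]'
```

```text
time_s: 5.58
ee_pos: [0.5476, -0.2696, 0.0776]
tool_rot: [-0.002, 0.544, 0.839, -0.0]
force: [-0.8, 0.1, -1.2]
gripper_width: 0.632
finger_force: 53.9
time_s: 5.83
ee_pos: [0.5496, -0.2704, 0.0758]
tool_rot: [0.001, 0.543, 0.84, 0.0]
force: [0.0, -0.1, -0.5]
gripper_width: 0.634
finger_force: 53.9
time_s: 6.0
ee_pos: [0.5492, -0.2703, 0.0741]
tool_rot: [0.0, 0.543, 0.84, 0.0]
force: [0.1, 0.5, -0.8]
gripper_width: 0.636
finger_force: 53.9
```

```bash
python3 -m inch '[[[0,0,0.003,0,0,0,0.04],[0,0,0.003,0,0,0,0.04],[0,0,0,0,0,0,0.04]]]'
python3 -m inch '[[[0,0,0.002,0,0,0,0.04],[0,0,0.002,0,0,0,0.04],[0,0,0.001,0,0,0,0.04],[0,0,0,0,0,0,0.04]]]'
```

```text
time_s: 6.25
ee_pos: [0.5487, -0.2701, 0.0669]
tool_rot: [-0.0, 0.543, 0.84, -0.0]
force: [-0.7, 0.2, -1.7]
gripper_width: 0.633
finger_force: 53.9
time_s: 6.58
ee_pos: [0.5489, -0.2703, 0.0624]
tool_rot: [-0.0, 0.543, 0.84, -0.0]
force: [-0.6, 0.4, -1.7]
gripper_width: 0.637
finger_force: 53.9
```

```bash
python3 -m inch '[[[0,0,0.001,0,0,0,0.04],[0,0,0,0,0,0,0.085],[0,0,0,0,0,0,0.085],[0,0,0,0,0,0,0.085],[0,0,0,0,0,0,0.085]]]'
python3 -m inch '[[[0,0,-0.02,0,0,0,0.085],[0,0,-0.03,0,0,0,0.085],[0,0,-0.04,0,0,0,0.085],[0,0,-0.04,0,0,0,0.085],[0,0,-0.01,0,0,0,0.085]]]'
python3 - <<'E'
from h import *
go([.5354,.268,.3],np.radians(187))
c,p,d=snap("wrist","in2")
cv2.imwrite("pics/in2b.png",cv2.resize(p,(800,600),interpolation=cv2.INTER_CUBIC))
E
```

```text
time_s: 7.0
ee_pos: [0.549, -0.2703, 0.0617]
tool_rot: [0.0, 0.543, 0.84, -0.0]
force: [0.2, -0.4, 1.1]
gripper_width: 0.995
finger_force: 0.0
time_s: 7.42
ee_pos: [0.5503, -0.2709, 0.2087]
tool_rot: [0.004, 0.543, 0.84, 0.0]
force: [0.7, -0.4, 0.5]
gripper_width: 0.994
finger_force: 0.0
t 7.42 pos [ 0.5503 -0.2709  0.2087] xyaw 114.23 tilt [-0.0063  0.0053 -1.    ] F [ 0.7 -0.4  0.5] j6 0.69
shift [ 0.4969  0.2081 -0.0934]
rotvec [ 5.00e-04  8.80e-03 -1.27e+00]
rotvec [ 9.5000e-03 -6.0000e-04  1.8716e+00]
```

View pics/in2b.png

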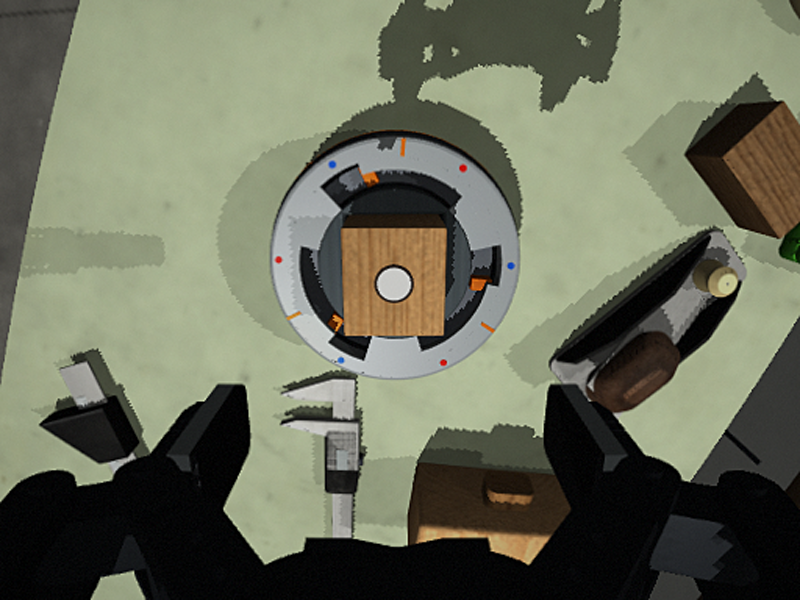

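The block sits square in the pocket, dot at (394,284). I'll check its height by depth, then go to the lamp.

```bash
python3 - <<'E'
from h import *
z=np.load("in2.npz");c={k:z[k] for k in z};p=cv2.imread("pics/in2.png");d=z["d"]
fitpot(c,p,[(332,164),(511,266),(341,360)],[(463,168),(444,362),(279,260)],[(403,147),(488,327),(293,315)])
for u,v in[(370,240),(425,240),(370,320),(425,320),(440,160),(500,300),(300,230)]:
    uv=np.array([[u*.64,v*.64]]);o,r=ray(c,uv);T=c["camera_from_world"];D=d[int(v*.64),int(u*.64)]
    print((o+r*D)[0].round(4))
print("dot",atz(c,[(394*.64,284*.64)],.088))
E
python3 -m inch '[[[0.0355,0.0149,-0.01,0,0,0,0.085],[0.0355,0.0149,-0.01,0,0,0,0.085],[0.0355,0.0149,-0.01,0,0,0,0.085],[0.0355,0.0149,-0.01,0,0,0,0.085],[0.0355,0.0149,-0.01,0,0,0,0.085]]]' >/dev/null
python3 -m inch '[[[0.0355,0.0149,0,0,0,0,0.085],[0.0355,0.0149,0,0,0,0,0.085],[0.0355,0.0149,0,0,0,0,0.085],[0.0355,0.0149,0,0,0,0,0.085],[0.0355,0.0149,0,0,0,0,0.085]]]' >/dev/null
python3 -m inch '[[[0.0355,0.0149,0,0,0,0,0.085],[0.0355,0.0149,0,0,0,0,0.085],[0.0355,0.0149,0,0,0,0,0.085],[0.0355,0.0149,0,0,0,-0.115,0.085],[0,0,0,0,0,-0.115,0.085]]]' >/dev/null
python3 -m inch '[[[0,0,0,0,0,-0.115,0.085],[0,0,0,0,0,-0.115,0.085],[0,0,0,0,0,-0.115,0.085],[0,0,0,0,0,-0.115,0.085],[0,0,0,0,0,-0.115,0.085]]]' >/dev/null
python3 -m inch '[[[0,0,0,0,0,-0.115,0.085],[0,0,0,0,0,-0.115,0.085],[0,0,0,0,0,-0.115,0.085],[0,0,0,0,0,-0.115,0.085],[0,0,0,0,0,0,0.085]]]'
python3 - <<'E'
from h import *
go([.5354,.268,.26],np.radians(187))
c,p,d=snap("wrist","lamp1")
cv2.imwrite("pics/lamp1b.png",cv2.resize(p,(800,600),interpolation=cv2.INTER_CUBIC))
E
```

```text
pot [ 0.5487 -0.2704] blue0 deg 144.53 r 0.0694 res mm [-0.2 -0.3 -0.2  0.3  0.3  0.   0.2  0.  -0.  -0.1 -0.1  0.2  0.2 -0.1
 -0.1 -0.2 -0.1  0.1]
[ 0.5279 -0.2548  0.0873]
[ 0.554  -0.2432  0.0867]
[ 0.5453 -0.2953  0.0871]
[ 0.5726 -0.283   0.0872]
[ 0.547  -0.2034  0.0522]
[ 0.6163 -0.2633  0.0519]
[ 0.4893 -0.2731  0.0514]
dot [[ 0.54882047 -0.27114836  0.088     ]]
time_s: 9.55
ee_pos: [0.5352, 0.2686, 0.2511]
tool_rot: [-0.0, -0.061, 0.998, -0.0]
force: [0.7, 0.6, -0.0]
gripper_width: 0.995
finger_force: 0.0
t 9.55 pos [0.5352 0.2686 0.2511] xyaw -172.98 tilt [ 5.e-04 -1.e-04 -1.e+00] F [ 0.7  0.6 -0. ] j6 0.343
shift [-0.0002 -0.0006 -0.0089]
rotvec [-0.0001 -0.0005  0.0003]
rotvec [ 7.0000e-04 -2.0000e-04 -3.1413e+00]
```

View pics/lamp1b.png

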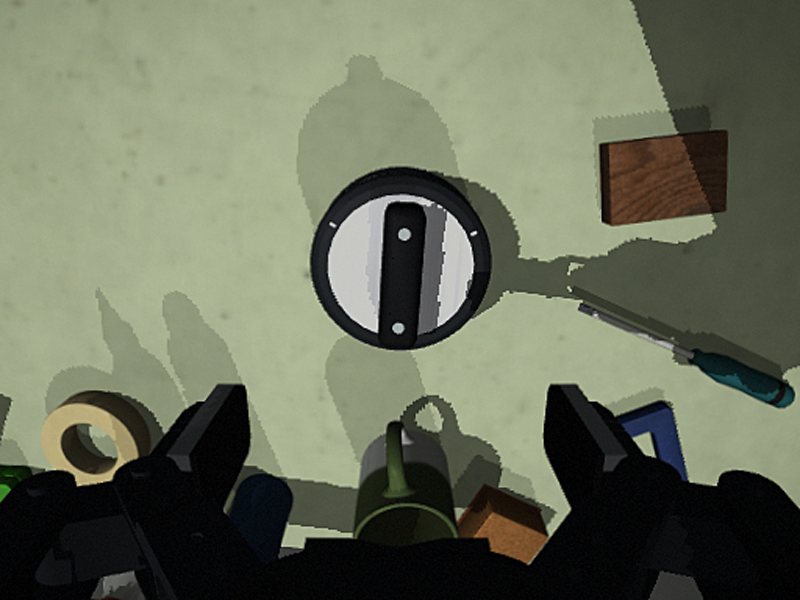

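Lamp head: screws on the bar at (404,234) and (399,328), white ticks at (332,224) and (474,233). The third foot is therefore at the bottom bar end, so lamp x is opposite to tool x.

```bash
python3 - <<'E'
from h import *
z=np.load("lamp1.npz");c={k:z[k] for k in z}
P=atz(c,np.array([(404,234),(399,328)])*.64,.108)[:,:2];e=P[1]-P[0];a=np.degrees(np.arctan2(e[1],e[0]))
print(P.round(4),P.mean(0).round(4),np.linalg.norm(e),a)
B=atz(c,np.array([(386,205),(424,205),(419,345),(379,346)])*.64,.108)[:,:2];e=B[3]-B[0];f=B[2]-B[1];print("bar",B.mean(0).round(4),[np.degrees(np.arctan2(q[1],q[0])).round(2) for q in(e,f)],np.linalg.norm(e))
T=atz(c,np.array([(332,224),(474,233)])*.64,.074)[:,:2];e=T[0]-T[1];print("ticks normal",T.round(4),np.degrees(np.arctan2(e[1],e[0]))-90)
go([*P.mean(0),.080],np.radians(a))
E
```

```text
[[0.5102 0.2696]
 [0.5661 0.2737]] [0.5382 0.2717] 0.056069136282851775 4.224026820405235
bar [0.5357 0.2716] [np.float64(3.81), np.float64(5.81)] 0.08375844927609719
ticks normal [[0.5153 0.2255]
 [0.5101 0.3144]] -176.64717062862138
t 9.6 pos [0.5352 0.2686 0.2512] xyaw -173.39 tilt [ 4.e-04 -1.e-04 -1.e+00] F [ 0.7 -0.3 -0.4] j6 0.35
shift [-0.0034  0.0028  0.1712]
rotvec [ 7.0000e-04 -2.0000e-04 -3.0999e+00]
rotvec [-0.0001 -0.0004  0.0416]
```

```bash
python3 -m inch '[[[-0.0032,0.0027,0.035,0,0,0.0416,0.085],[0,0,0.04,0,0,0,0.07],[0,0,0.04,0,0,0,0.06],[0,0,0.03,0,0,0,0.05],[0,0,0.017,0,0,0,0.045]]]' >/dev/null
python3 -m inch '[[[0,0,0.01,0,0,0,0.045],[0,0,0,0,0,0,0.01],[0,0,0,0,0,0,0.01],[0,0,0,0,0,0,0.01],[0,0,0,0,0,0,0.01]]]' 110
python3 -m inch '[[[0,0,0,0,0,0,0.01],[0,0,0,0,0,0,0.01],[0,0,0,0,0,0,0.01]]]'
python3 - <<'E'
from h import *
go([.5486,-.2704,.2],np.radians(204.5))
E
```

```text
time_s: 10.43
ee_pos: [0.5385, 0.2719, 0.0808]
tool_rot: [0.001, -0.037, 0.999, 0.0]
force: [0.2, -0.3, -5.3]
gripper_width: 0.257
finger_force: 108.4
time_s: 10.68
ee_pos: [0.5384, 0.2717, 0.0802]
tool_rot: [0.0, -0.038, 0.999, 0.0]
force: [1.4, 0.1, -3.1]
gripper_width: 0.257
finger_force: 109.2
t 10.68 pos [0.5384 0.2717 0.0802] xyaw -175.68 tilt [-9.e-04  4.e-04 -1.e+00] F [ 1.4  0.1 -3.1] j6 0.392
shift [ 0.0305 -0.5413 -0.12  ]
rotvec [ 2.000e-04  1.000e-03 -3.522e-01]
rotvec [ 1.4000e-03 -3.0000e-04  2.7894e+00]
```

```bash
python3 -m inch '[[[0,0,-0.015,0,0,0,0.01],[0,0,-0.03,0,0,0,0.01],[0,0,-0.035,0,0,0,0.01],[0,0,-0.025,0,0,0,0.01],[0.001,-0.02,-0.01,0,0,0,0.01]]]'
python3 -m inch '[[[0.002,-0.035,-0.005,0,0,0,0.01],[0.002,-0.036,0,0,0,0,0.01],[0.002,-0.036,0,0,0,0,0.01],[0.002,-0.036,0,0,0,0,0.01],[0.002,-0.036,0,0,0,0,0.01]]]' >/dev/null
python3 -m inch '[[[0.002,-0.036,0,0,0,0,0.01],[0.002,-0.036,0,0,0,0,0.01],[0.002,-0.036,0,0,0,0,0.01],[0.002,-0.036,0,0,0,0,0.01],[0.002,-0.036,0,0,0,0,0.01]]]' >/dev/null
python3 -m inch '[[[0.002,-0.036,0,0,0,0,0.01],[0.002,-0.036,0,0,0,0,0.01],[0.002,-0.036,0,0,0,0,0.01],[0.002,-0.035,0,0,0,0,0.01],[0.0015,-0.017,0,0,0,-0.088,0.01]]]' >/dev/null
python3 -m inch '[[[0,0,0,0,0,-0.088,0.01],[0,0,0,0,0,-0.088,0.01],[0,0,0,0,0,-0.088,0.01],[0,0,0,0,0,0,0.01]]]'
python3 - <<'E'
from h import *
go([.5486,-.2704,.2],np.radians(204.5))
c,p,d=snap("wrist","ent1")
cv2.imwrite("pics/ent1b.png",cv2.resize(p,(800,600),interpolation=cv2.INTER_CUBIC))
E
```

```text
time_s: 11.1
ee_pos: [0.5393, 0.2541, 0.1989]
tool_rot: [0.002, -0.039, 0.999, 0.002]
force: [0.9, -0.7, -4.0]
gripper_width: 0.259
finger_force: 109.2
time_s: 12.68
ee_pos: [0.5482, -0.2684, 0.1995]
tool_rot: [-0.0, -0.214, 0.977, 0.0]
force: [-0.1, -0.1, -6.0]
gripper_width: 0.262
finger_force: 109.4
t 12.68 pos [ 0.5482 -0.2684  0.1995] xyaw -155.31 tilt [ 2.e-04  3.e-04 -1.e+00] F [-0.1 -0.1 -6. ] j6 -0.886
shift [ 0.0005 -0.002  -0.0005]
rotvec [ 0.0003 -0.0002  0.0034]
rotvec [ 3.0000e-04  5.0000e-04 -3.1382e+00]
```

View pics/ent1b.png

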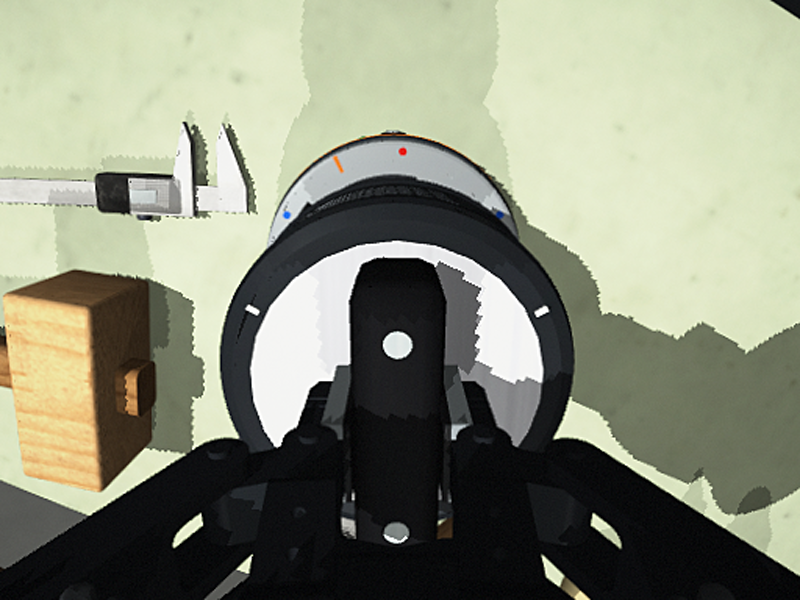

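The held lamp shows its ticks at (253,310) and (542,311) and its screws at (397,345) and (396,532). Pot marks: blue (287,215) and (500,214), red (403,152), orange (339,164).

```bash
python3 - <<'E'
from h import *
from scipy.optimize import least_squares
z=np.load("ent1.npz");c={k:z[k] for k in z};p=cv2.imread("pics/ent1.png")
P=atz(c,[cent(p,q) for q in [(287,215),(500,214),(403,152),(339,164)]],.052)[:,:2]
print(np.degrees(np.arctan2(P[:,1]+.2704,P[:,0]-.5487)).round(1))
a=np.radians([264.53,144.53,200.53,230.53]);r=.0695
s=least_squares(lambda x:(P-np.c_[x[0]+r*np.cos(a+x[2]),x[1]+r*np.sin(a+x[2])]).ravel(),[.5488,-.2704,0]);print("pot",s.x[:2],np.degrees(s.x[2]),(s.fun*1e3).round(1))
rim=.1353
S=atz(c,np.array([(397,345),(396,532)])*.64,rim+.092)[:,:2];e=S[1]-S[0];print("screws",S.mean(0),np.linalg.norm(e),np.degrees(np.arctan2(e[1],e[0])))
T=atz(c,np.array([(253,310),(542,311)])*.64,rim+.058)[:,:2];e=T[0]-T[1];L=np.linalg.norm(e);n=np.degrees(np.arctan2(e[1],e[0]))-90
ct=T.mean(0)+L/2/np.sqrt(3)*np.array([np.cos(np.radians(n)),np.sin(np.radians(n))]);print("ticks",L,ct,n%360)
E
```

```text
[ -95.4  144.8 -159.6 -129.7]
pot [ 0.54853377 -0.27033859] 0.0871947192787979 [ 0.2  0.   0.  -0.3 -0.   0.2 -0.2  0.1]
screws [ 0.5479939  -0.26857059] 0.05565486525639555 24.419439512669186
ticks 0.08832402406958566 [ 0.50181484 -0.28924266] 204.44623465519783
```

```bash
python3 -m inch '[[[0.0004,-0.0019,0.015,0,0,0.002,0.01],[0,0,0.025,0,0,0,0.01],[0,0,0.02,0,0,0,0.01],[0,0,0.004,0,0,0,0.01],[0,0,0,0,0,0,0.01]]]'
python3 -m inch '[[[0,0,0.002,0,0,0,0.01],[0,0,0.002,0,0,0,0.01],[0,0,0.002,0,0,0,0.01],[0,0,0,0,0,0,0.01]]]'
```

```text
time_s: 13.15
ee_pos: [0.548, -0.2695, 0.1342]
tool_rot: [-0.001, -0.21, 0.978, 0.001]
force: [-0.4, -0.4, -4.2]
gripper_width: 0.262
finger_force: 109.2
time_s: 13.48
ee_pos: [0.549, -0.2702, 0.1302]
tool_rot: [0.0, -0.211, 0.977, -0.0]
force: [-0.3, 0.8, -5.1]
gripper_width: 0.261
finger_force: 109.3
```

```bash
python3 -m inch '[[[0,0,0.004,0,0,0,0.01],[0,0,0.004,0,0,0,0.01],[0,0,0.002,0,0,0,0.01],[0,0,0,0,0,0,0.01]]]'
python3 -m inch '[[[0,0,0.002,0,0,0,0.01],[0,0,0.001,0,0,0,0.01],[0,0,0,0,0,0,0.01]]]'
```

```text
time_s: 13.82
ee_pos: [0.5484, -0.2699, 0.1188]
tool_rot: [-0.0, -0.211, 0.977, 0.0]
force: [0.3, 0.3, -5.3]
gripper_width: 0.259
finger_force: 109.4
time_s: 14.07
ee_pos: [0.5487, -0.27, 0.1164]
tool_rot: [-0.0, -0.211, 0.977, 0.0]
force: [1.2, -0.4, -4.7]
gripper_width: 0.261
finger_force: 109.5
```

```bash
python3 -m inch '[[[0,0,0.0005,0,0,0,0.01],[0,0,0,0,0,0,0.01]]]'
python3 -m inch '[[[0,0,0.0005,0,0,0,0.01],[0,0,0,0,0,0,0.01]]]'
```

```text
time_s: 14.23
ee_pos: [0.5488, -0.2701, 0.1163]
tool_rot: [0.0, -0.211, 0.977, -0.0]
force: [-0.0, -1.4, -4.7]
gripper_width: 0.257
finger_force: 109.6
time_s: 14.4
ee_pos: [0.5489, -0.2702, 0.1162]
tool_rot: [0.0, -0.211, 0.977, -0.0]
force: [-1.4, -0.1, -0.3]
gripper_width: 0.264
finger_force: 110.3
```

```bash
python3 -m inch '[[[0,0,0.0004,0,0,0,0.01],[0,0,0,0,0,0.04,0.01],[0,0,0,0,0,0.06,0.01],[0,0,0,0,0,0.06,0.01],[0,0,0,0,0,0.04,0.01]]]' 120
python3 -c "
from h import *
go([.5487,-.2704,.1162],np.radians(170.5));print(robot.observe()['torque'])"
```

```text
time_s: 14.82
ee_pos: [0.5486, -0.2702, 0.1162]
tool_rot: [0.0, -0.111, 0.994, -0.0]
force: [-4.1, 0.0, 4.0]
gripper_width: 0.262
finger_force: 117.4
t 14.82 pos [ 0.5486 -0.2702  0.1162] xyaw -167.22 tilt [-3.e-04 -9.e-04 -1.e+00] F [-4.1  0.   4. ] j6 -0.68
shift [-0.     -0.0002  0.    ]
rotvec [-0.0008  0.0005  0.3888]
rotvec [-7.0000e-04 -1.1000e-03 -2.7528e+00]
[0.18160307 0.86562255 0.60087946]
```

```bash
python3 -m inch '[[[0,0,0,0,0,0.06,0.01],[0,0,0,0,0,0.07,0.01],[0,0,0,0,0,0.07,0.01],[0,0,0,0,0,0.06,0.01],[0,0,0,0,0,0.04,0.01]]]'
python3 -m inch '[[[0,0,0,0,0,0.03,0.01],[0,0,0,0,0,0.02,0.01],[0,0,0,0,0,0,0.01],[0,0,0,0,0,0,0.01]]]'
python3 - <<'E'
from h import *
go([.5487,-.2704,.1162],np.radians(170.5));print(robot.observe()['torque'])
c,p,d=snap("wrist","fin1")
cv2.imwrite("pics/fin1b.png",cv2.resize(p,(800,600),interpolation=cv2.INTER_CUBIC))
E
```

```text
time_s: 15.23
ee_pos: [0.5487, -0.27, 0.1162]
tool_rot: [0.0, 0.038, 0.999, -0.0]
force: [-3.9, 1.4, 3.7]
gripper_width: 0.259
finger_force: 117.5
time_s: 15.57
ee_pos: [0.5487, -0.27, 0.1162]
tool_rot: [0.0, 0.062, 0.998, -0.0]
force: [-4.2, 1.2, 6.5]
gripper_width: 0.256
finger_force: 117.7
t 15.57 pos [ 0.5487 -0.27    0.1162] xyaw 172.9 tilt [-6.e-04 -2.e-04 -1.e+00] F [-4.2  1.2  6.5] j6 -0.333
shift [-0.0001 -0.0004  0.    ]
rotvec [-0.0002  0.0006  0.0418]
rotvec [-1.0000e-03 -3.0000e-04 -3.0998e+00]
[0.48436781 0.94726459 0.42611568]
```

View pics/fin1b.png

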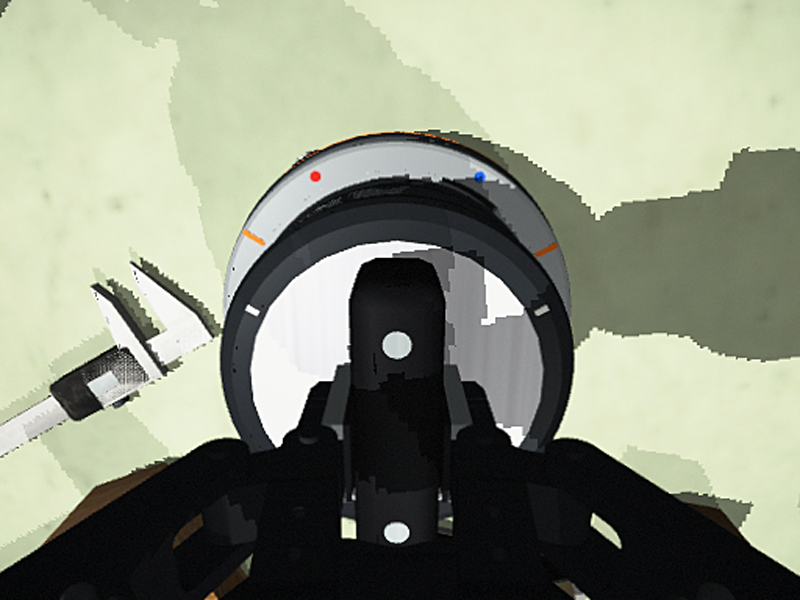

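The lamp has not slipped in the grip: its ticks are still at (253,310) and (542,311). It is about 2° short of the orange marks at (253,237) and (545,250).

```bash
python3 -m inch '[[[0,0,0,0,0,0.02,0.01],[0,0,0,0,0,0.02,0.01],[0,0,0,0,0,0,0.01],[0,0,0,0,0,0,0.01],[0,0,0,0,0,0,0.01]]]'
python3 - <<'E'
from h import *
go([.5487,-.2704,.1162],np.radians(170.6));print(robot.observe()['torque'])
c,p,d=snap("wrist","fin2")
T=atz(c,np.array([(253,310),(542,311)])*.64,.110)[:,:2];e=T[0]-T[1];print("lamp yaw",np.degrees(np.arctan2(e[1],e[0]))-90-180)
S=atz(c,np.array([(397,345),(396,532)])*.64,.144)[:,:2];e=S[1]-S[0];print(S.mean(0),np.degrees(np.arctan2(e[1],e[0])))
print(cv2.absdiff(p[180:,130:380],cv2.imread("pics/fin1.png")[180:,130:380]).mean())
for u,v in((240,237),(262,200)):pass
E
```

```text
time_s: 16.03
ee_pos: [0.5487, -0.2699, 0.1162]
tool_rot: [0.0, 0.082, 0.997, -0.0]
force: [-4.5, 0.6, 5.4]
gripper_width: 0.263
finger_force: 117.7
t 16.03 pos [ 0.5487 -0.2699  0.1162] xyaw 170.62 tilt [-6.e-04 -1.e-04 -1.e+00] F [-4.5  0.6  5.4] j6 -0.293
shift [-0.0001 -0.0005  0.    ]
rotvec [-0.0001  0.0006  0.0003]
rotvec [-1.0000e-03 -2.0000e-04 -3.1413e+00]
[0.5140089  0.92074455 0.37848348]
lamp yaw -369.6287090898635
[ 0.54851926 -0.27049049] -9.6587708289469
3.7822287581699348
```

```bash
python3 -c "
from plant import robot
print(robot.sign_off())"
```

```text
the job is handed in; nothing more can be done
None
```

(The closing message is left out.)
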